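# Slide the chopping board out over the scraps caddy and sweep the trimmings in

### The job

With the fingertips, push the small chopping board straight out over the worktop's front edge until it overhangs by about 3 cm (between 2 and 4) along its whole front, the pepper trimmings still on it; then sweep both red pepper trimmings forward off the board into the scraps caddy that hangs below. Only push, and gently: do not grip, lift or tip the board, do not pinch or pick up the trimmings, and do not disturb the other food. Leave the board overhanging by those 3 cm.

Things in the scene. Friction and masses are not known exactly. Their poses are not given: they have to be found in the camera images.
- board: Small beech chopping board with darker ends, lying flat on the worktop: 150 mm deep (its x), 240 mm wide (its y), 12 mm thick, 0.32 kg give or take a third; a steel wire loop juts 25 mm from its left (+y) end. Origin: centre of its underside. Its -x side is the front, towards the robot and the worktop's front edge; z up. It slides on the worktop and stays where it is left.
- board_front_left (a point): Left (+y) end of the board's front lower edge: (-75, +120, 0) mm in the board's frame.
- board_front_right (a point): Right (-y) end of the board's front lower edge: (-75, -120, 0) mm in the board's frame.
- worktop_edge (a point): A point on the top of the worktop's straight front edge; the edge runs along world y (left and right of this point), the worktop lies on its +x side with its top at the height of this point, and the drop is on the -x side. Fixed, the same every time.
- caddy_mouth (a point): Centre of the mouth of the open grey scraps caddy that hangs on the cupboard door just below and in front of the worktop's edge. Mouth inside 106 mm (x) by 244 mm (y), walls 3 mm, 130 mm deep inside, its rim 50 mm below the worktop's top; its back touches the front of the worktop. Fixed in a run; hangs further left or right from run to run.
- trimming_a: Red pepper trimming (a few strips hanging together), about 38 x 42 mm and 13 mm high, 15 g, lying on the board. Origin: centre of its underside, so 12 mm above the worktop at the start; any yaw.
- trimming_b: Second red pepper trimming, about 34 x 52 mm and 15 mm high, 15 g, lying on the board beside the other, the centres 50 mm or more apart. Origin: centre of its underside; any yaw.
- red_pepper: whole long red pepper, about 205 x 55 x 54 mm, standing loose on the worktop beside the work; to be left alone. Origin: centre of its underside.
- green_pepper: whole green pepper, about 130 x 66 x 58 mm, standing loose on the worktop beside the work; to be left alone. Origin: centre of its underside.
- tomato: tomato, about 60 across and 66 high (mm), standing loose on the worktop beside the work; to be left alone. Origin: centre of its underside.
- onion: brown onion, about 82 across and 94 high (mm), standing loose on the worktop beside the work; to be left alone. Origin: centre of its underside.
- garlic: garlic bulb, about 56 across and 56 high (mm), standing loose on the worktop beside the work; to be left alone. Origin: centre of its underside.
- lemon: lemon, about 72 x 55 x 56 mm, standing loose on the worktop beside the work; to be left alone. Origin: centre of its underside.

How it is judged:
On the way, in this order (a step that is already met when the one before it is completed fails the run):
1. the board lies flat and still with its whole front edge 20 to 40 mm past the worktop's edge, both trimmings still on it (x of board_front_left in the frame of worktop_edge between -0.04 and -0.02 m and x of board_front_right in the frame of worktop_edge between -0.04 and -0.02 m and linear speed of board below 0.02 m/s and angle between board's own z axis and vertical below 0.05 rad and z of each of trimming_a, trimming_b in the frame of board above 0.006 m), for 0.2 s.
2. both trimmings lie in the caddy (x of trimming_a in the frame of caddy_mouth between -0.058 and 0.058 m and y of trimming_a in the frame of caddy_mouth between -0.127 and 0.127 m and z of trimming_a in the frame of caddy_mouth between -0.14 and -0.05 m and x of trimming_b in the frame of caddy_mouth between -0.058 and 0.058 m and y of trimming_b in the frame of caddy_mouth between -0.127 and 0.127 m and z of trimming_b in the frame of caddy_mouth between -0.14 and -0.05 m), for 0.2 s.
At the end, for the whole second after the job is handed in: Both ends of the board's front edge are 20 to 40 mm past the worktop's front edge, the board lies flat (within 3 degrees) and still on the worktop, and both trimmings lie in the caddy (inside its walls, more than 50 mm below its rim) (all of step 2 and x of board_front_left in the frame of worktop_edge between -0.04 and -0.02 m and x of board_front_right in the frame of worktop_edge between -0.04 and -0.02 m and angle between board's own z axis and vertical below 0.05 rad and height (world z) of board above -0.004 m and linear speed of board below 0.01 m/s); the robot touches nothing.
It fails at once if the board is lifted (its centre more than 10 mm off the worktop) or tipped (more than 7 degrees), or falls (height (world z) of board above 0.01 m or height (world z) of board below -0.01 m or angle between board's own z axis and vertical above 0.12 rad).
It fails at once if a trimming is picked up (raised more than 28 mm above the board's top) (height (world z) of any of trimming_a, trimming_b above 0.04 m).
It fails at once if the board is gripped or pushed hard (over 25 N), or a trimming is pinched or crushed (over 15 N) (contact force between the fingers and board above 25 N or contact force between the fingers and trimming_a above 15 N or contact force between the fingers and trimming_b above 15 N).
It fails at once if another thing is disturbed (moved more than 20 mm) (distance of any of red_pepper, green_pepper, tomato, onion, garlic, lemon from where it was at the start of the episode above 0.02 m).
It also fails if it takes over 53 s, if anything falls off the work surface, if the arm or the gripper's body presses on something with over 40 N, if the wrist force passes 120 N, or if a joint passes its speed limit or range.

### The arm

A 6-joint arm with a two-finger parallel gripper is mounted at the origin on a cart in front of the work surface, level with it; the furniture and walls round the work are solid. World frame = base frame: x ahead of the robot, y to its left, z up, the work surface at z = 0. Lengths are in m, angles in rad, forces in N, time in s.
With the tool pointing down it reaches from about 0.35 to 0.925 m from the base axis. Payload 6.4 kg.
Tool frame: the origin (TCP) lies at the very end of the fingers, on their centre line; the grasp point (between the pads) lies 19 mm behind it; z points along the fingers, y is the line along which they close (so a half turn about z gives the same grasp; the last joint's range is limited). The gripper opens to 94 mm and grips with 3 to 60 N. Pads are 16 mm wide; open, the fingers measure 119 mm over their backs; the gripper's body (75 mm by 177 mm) begins 78 mm behind the grasp point.
Start: joints at [-1.446, 0.245, 1.558, -0, 1.339, -0.174], TCP at [0.191, -0.621, 0.205] pointing down, gripper open.
Joint ranges: [-3.13, 3.13], [-1.02, 2.26], [0.13, 2.54], [-0.95, 4.09], [0.21, 2.88], [-2.74, 2.74]. Speed limits (rad/s): [2.57, 2.57, 3.14, 3.14, 3.14, 3.14].

### API

Orientations are given as a rotation vector (axis times angle).
In Python, from bench import monitor, eyes, close_job gives the robot as it stands.
- The arm moves only by the tool apply_moves, never from a script. Its argument "deltas" is a list of rows, each an object of numbers: "tx", "ty", "tz": the shift along the tool's x, y, z in m; "rx", "ry", "rz": the turn, a rotation vector about the tool's x, y, z in degrees; "jaw": the opening, from -1 (shut) to 1 (fully open). In form: [{"tx": .., "ty": .., "tz": .., "rx": .., "ry": .., "rz": .., "jaw": ..}, ...]. A call has 1 to 5 rows; each row is the pose to reach, as a shift and turn from the pose commanded when the call began, along the tool's axes at that moment; what a row does not reach only later rows make up. A row lasts 1/12 s, in which the tool goes at most 41.7 mm and 7.16 degrees, less where a joint would pass 70% of its speed; a pose out of reach is approached as far as the arm can. A call with a gripper value outside its range is refused whole. The fingers move at their own pace and stop on an object; "newtons" is the grip in N (left out, the last holds). Time passes only in rows, so rows that repeat a pose let the fingers close. It gives the time, the measured TCP pose, the force, the opening and the grip force at its end, in the units of the state.
- monitor.sense(): the state, without advancing time (a new reading comes with each control period).
- eyes.capture(name): name is "side" or "top"; returns the picture (400x640x3 uint8, blue, green, red); there is no depth.
- eyes.calibration(name): a dict with "vertical_fov" (degrees; the focal length in pixels is half the picture's height over the tangent of half this angle, whatever the lens; pixels are square), "cx", "cy" (the principal point, pixels), "D" ([k1, k2, p1, p2, k3] as OpenCV has them; the pictures are not rectified), "world_from_camera" (4x4, takes a point from camera to world coordinates). Camera axes: x right, y down, z forward; pixel columns grow to the right and rows downward; lengths in m; the calibration is good to about 2 mm. A picture is of the moment at which its call begins. calibration takes no time and is no camera call.
- close_job(): hands the job in; it is judged then, once.
The state is a dict: "clock": time; "joint_pos": joint angles; "qvel": joint speeds; "effort": joint torques, N m; "tool_pos": TCP position; "tcp_rot": TCP orientation; "wrist_force": force on the tool from outside, world axes, zero at the start; "wrist_torque": the same for the moment, N m; "opening": finger opening in m; "gripper_force": force on a finger pad.
Only numpy, scipy, OpenCV 4.12 (cv2) and the standard library are available. Lean on these libraries where they do the work, as an engineer would, in place of code of your own. Each camera call takes 0.05 s, during which the arm holds its last target. There are 200 camera calls.

## Working session

There is one attempt and no reset: what is moved stays moved. The work goes in short steps, Python scripts to look and compute and a tool call to move; the robot and the scene stay as the last step left them, time stands still between calls to the robot, and variables do not carry over. Pictures are saved under pics/ and viewed, at most 10 in all, crops included, and the job is handed in when it is done.

Besides the shell and the picture viewer there is one more tool, called after "Emit:" by a JSON object that holds its "name" and its "arguments". apply_moves: Moves the arm, as the interface text tells. Its arguments: {"type":"object","properties":{"deltas":{"type":"array","items":{"type":"object","properties":{"tx":{"type":"number"},"ty":{"type":"number"},"tz":{"type":"number"},"rx":{"type":"number"},"ry":{"type":"number"},"rz":{"type":"number"},"jaw":{"type":"number"}}}},"newtons":{"type":"number"}},"required":["deltas"]}

```bash
mkdir -p pics; ls; python3 - <<'E'
from bench import monitor, eyes
import cv2,numpy as np
for n in("top","side"):
    cv2.imwrite(f"pics/{n}0.png",eyes.capture(n)); c=eyes.calibration(n); print(n,{k:np.round(v,4).tolist() for k,v in c.items()})
s=monitor.sense();print(s)
E
```

```text
pics
top {'vertical_fov': 45.2006, 'cx': 320.48, 'cy': 199.6704, 'D': [-0.0912, 0.0, 0.0, 0.0, 0.0], 'world_from_camera': [[-0.0307, -0.9921, 0.1217, 0.3385], [-0.9994, 0.0286, -0.0185, -0.1348], [0.0149, -0.1222, -0.9924, 1.3068], [0.0, 0.0, 0.0, 1.0]]}
side {'vertical_fov': 47.088, 'cx': 314.708, 'cy': 199.959, 'D': [-0.1144, 0.0, 0.0, 0.0, 0.0], 'world_from_camera': [[0.9636, -0.1589, 0.215, 0.2225], [-0.2669, -0.6162, 0.741, -1.0401], [0.0148, -0.7714, -0.6362, 0.7863], [0.0, 0.0, 0.0, 1.0]]}
{'clock': 0.1, 'joint_pos': array([-1.44610160e+00,  2.45711636e-01,  1.55884869e+00,  3.57311353e-07,
        1.33872687e+00, -1.74106436e-01]), 'qvel': array([ 0.00065522, -0.00275761, -0.00344393, -0.00050517, -0.00159512,
        0.00146167]), 'effort': array([ 1.03649687e-03, -4.16906440e+01, -3.15528095e+01,  6.86199171e-02,
        3.09514068e-02, -5.48746550e-05]), 'tool_pos': array([ 0.19127844, -0.62066461,  0.20449976]), 'tcp_rot': array([-3.10492168e+00, -4.67359403e-01, -6.62651255e-05]), 'wrist_force': array([ 0.09360041,  0.82527715, -0.39362896]), 'wrist_torque': array([-0.02680612,  0.03187681, -0.00741527]), 'gripper_force': 0.0, 'opening': 0.09391629030795055}
```

View pics/top0.png

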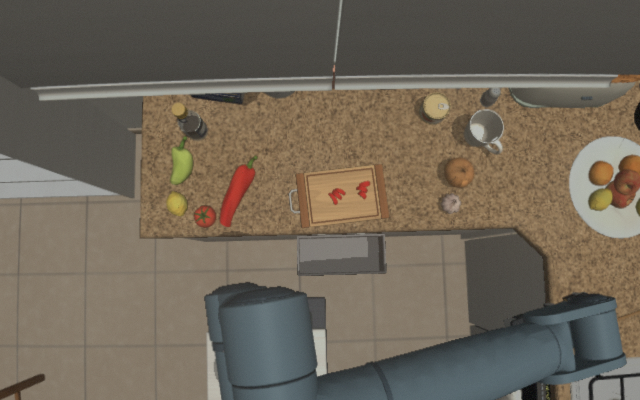

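View pics/side0.png

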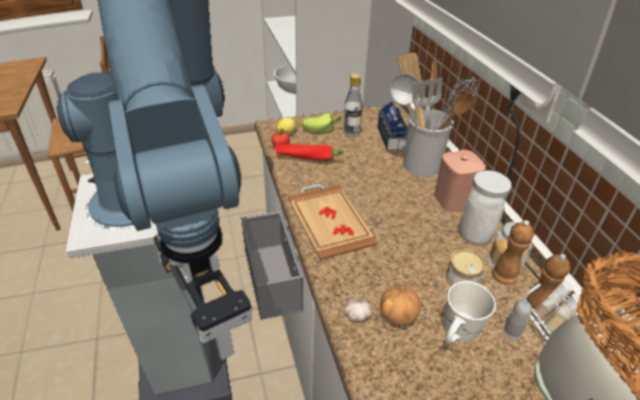

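The top view shows the board at cols 297–387, rows 165–228, with trimmings at (337,195) and (363,188), the worktop edge near row 235 and the caddy at cols 298–385. The onion and garlic are to the right and the red pepper is to the left. I'll enlarge this area.

```bash
cat > h.py <<'E'
import cv2,numpy as np
from bench import eyes
def cal(n):
    c=eyes.calibration(n); f=200/np.tan(np.radians(c["vertical_fov"]/2))
    return np.array([[f,0,c["cx"]],[0,f,c["cy"]],[0,0,1]]),np.array(c["D"]),np.array(c["world_from_camera"])
def px2w(n,uv,z):
    K,D,T=cal(n); p=cv2.undistortPoints(np.array(uv,float).reshape(-1,1,2),K,D).reshape(-1,2)
    d=np.c_[p,np.ones(len(p))]@T[:3,:3].T; o=T[:3,3]
    return o+d*((np.asarray(z)-o[2])/d[:,2])[:,None]
def w2px(n,X):
    K,D,T=cal(n); W=np.linalg.inv(T)
    return cv2.projectPoints(np.array(X,float),cv2.Rodrigues(W[:3,:3])[0],W[:3,3],K,D)[0].reshape(-1,2)
E
python3 - <<'E'
import cv2
a=cv2.imread("pics/top0.png")[155:285,280:400]; cv2.imwrite("pics/topc.png",cv2.resize(a,None,fx=4.5,fy=4.5,interpolation=cv2.INTER_CUBIC))
from h import *
print(px2w("top",[(299,236),(384,233),(297,275)],[0,0,-.05]))
E
```

```text
[[ 0.40108038 -0.09782428  0.        ]
 [ 0.40217049 -0.32963363  0.        ]
 [ 0.29462589 -0.08796575 -0.05      ]]
```

View pics/topc.png

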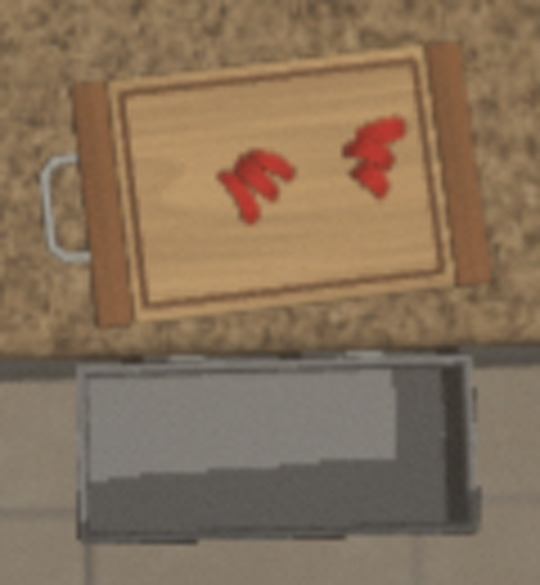

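```bash
python3 - <<'E'
from h import *
p=np.array([(73,85),(462,42),(490,282),(98,326),(256,187),(376,158),(20,358),(525,344),(78,366),(470,357),(478,530),(80,540)])/4.5+[280,155]-0.4
w=px2w("top",p,[.012]*4+[.018]*2+[0]*2+[-.05]*4)
print(np.round(w[:,:2],4)); print(np.linalg.norm(np.diff(w[:4],axis=0),axis=1))
c=w[:4].mean(0);e=(w[1]-w[0]+w[2]-w[3]);print(c,np.degrees(np.arctan2(-e[0]*-1,-e[1])))
q=px2w("top",[(182,165),(177,204),(205,216),(237,195),(459,172),(451,203)],[.03]*6);print(np.round(q,3))
E
```

```text
[[ 0.5713 -0.0938]
 [ 0.5914 -0.332 ]
 [ 0.4439 -0.342 ]
 [ 0.4244 -0.1052]
 [ 0.5049 -0.2025]
 [ 0.5204 -0.2755]
 [ 0.4073 -0.0573]
 [ 0.4064 -0.3636]
 [ 0.4038 -0.0906]
 [ 0.402  -0.3371]
 [ 0.2939 -0.3373]
 [ 0.2957 -0.0891]]
[0.239015   0.14789811 0.237638  ]
[ 0.50774686 -0.21824855  0.012     ] 4.757546451983944
[[ 0.601  0.214  0.03 ]
 [ 0.494  0.227  0.03 ]
 [ 0.46   0.151  0.03 ]
 [ 0.514  0.065  0.03 ]
 [ 0.56  -0.539  0.03 ]
 [ 0.476 -0.511  0.03 ]]
```

Measured: the board is 238 × 148 mm, which matches its size, and it is yawed +4.8° with its centre at (0.508, −0.218). The worktop edge is at x ≈ 0.404. The caddy spans y −0.337 to −0.089. I'll push from behind with the fingers open along y so the board squares up against them.

Emit:
{"name": "apply_moves", "arguments": {"deltas": [{"tx":0.035,"ty":-0.017,"rz":3.4},{"tx":0.07,"ty":-0.034,"rz":6.8},{"tx":0.105,"ty":-0.051,"rz":10.2},{"tx":0.14,"ty":-0.068,"rz":13.7},{"tx":0.175,"ty":-0.085,"rz":17.1}]}}

```text
invalid input at $.deltas[0]: expected keys tx, ty, tz, rx, ry, rz, jaw
```

Emit:
{"name": "apply_moves", "arguments": {"deltas": [{"tx":0.035,"ty":-0.017,"tz":0,"rx":0,"ry":0,"rz":3.4,"jaw":1},{"tx":0.07,"ty":-0.034,"tz":0,"rx":0,"ry":0,"rz":6.8,"jaw":1},{"tx":0.105,"ty":-0.051,"tz":0,"rx":0,"ry":0,"rz":10.2,"jaw":1},{"tx":0.14,"ty":-0.068,"tz":0,"rx":0,"ry":0,"rz":13.7,"jaw":1},{"tx":0.175,"ty":-0.085,"tz":0,"rx":0,"ry":0,"rz":17.1,"jaw":1}]}}

```text
clock: 0.52
tool_pos: [0.3344, -0.4868, 0.205]
tcp_rot: [-3.141, 0.005, 0.0]
wrist_force: [0.6, -0.7, 0.4]
opening: 0.094
gripper_force: 0.0
```

Emit:
{"name": "apply_moves", "arguments": {"deltas": [{"tx":0.029,"ty":-0.027,"tz":0,"rx":0,"ry":0,"rz":0,"jaw":1},{"tx":0.058,"ty":-0.054,"tz":0,"rx":0,"ry":0,"rz":0,"jaw":1},{"tx":0.087,"ty":-0.081,"tz":0,"rx":0,"ry":0,"rz":0,"jaw":1},{"tx":0.116,"ty":-0.108,"tz":0,"rx":0,"ry":0,"rz":0,"jaw":1},{"tx":0.143,"ty":-0.135,"tz":0,"rx":0,"ry":0,"rz":0,"jaw":1}]}}

```text
clock: 0.93
tool_pos: [0.4776, -0.3516, 0.2051]
tcp_rot: [-3.141, -0.001, 0.001]
wrist_force: [-0.2, -0.3, -0.5]
opening: 0.0942
gripper_force: 0.0
```

Emit:
{"name": "apply_moves", "arguments": {"deltas": [{"tx":0.029,"ty":-0.027,"tz":0,"rx":0,"ry":0,"rz":0,"jaw":1},{"tx":0.058,"ty":-0.054,"tz":0.0,"rx":0,"ry":0,"rz":0,"jaw":1},{"tx":0.087,"ty":-0.081,"tz":0.0,"rx":0,"ry":0,"rz":0,"jaw":1},{"tx":0.116,"ty":-0.108,"tz":0.0,"rx":0,"ry":0,"rz":0,"jaw":1},{"tx":0.143,"ty":-0.134,"tz":0.0,"rx":0,"ry":0,"rz":0,"jaw":1}]}}

```text
clock: 1.35
tool_pos: [0.6206, -0.2174, 0.2049]
tcp_rot: [-3.141, -0.001, 0.001]
wrist_force: [0.7, -0.7, -0.0]
opening: 0.0941
gripper_force: 0.0
```

Emit:
{"name": "apply_moves", "arguments": {"deltas": [{"tx":0,"ty":0,"tz":0.035,"rx":0,"ry":0,"rz":0,"jaw":1},{"tx":0,"ty":0,"tz":0.07,"rx":0,"ry":0,"rz":0,"jaw":1},{"tx":0,"ty":0,"tz":0.105,"rx":0,"ry":0,"rz":0,"jaw":1},{"tx":0,"ty":0,"tz":0.14,"rx":0,"ry":0,"rz":0,"jaw":1},{"tx":0,"ty":0,"tz":0.14,"rx":0,"ry":0,"rz":0,"jaw":1}]}}

```text
clock: 1.77
tool_pos: [0.6139, -0.2161, 0.0565]
tcp_rot: [-3.134, -0.001, 0.022]
wrist_force: [-0.9, 0.2, -2.7]
opening: 0.0942
gripper_force: 0.0
```

```bash
python3 - <<'E'
from h import *
s=eyes.capture("side");t=eyes.capture("top")
c=lambda a,f:cv2.resize(a,None,fx=f,fy=f,interpolation=cv2.INTER_CUBIC)
a=c(s[120:290,230:400],3);b=c(t[110:280,280:400],3)
cv2.imwrite("pics/p1.png",np.hstack([a[:510],b[:510]]))
E
```

```text
(no output)
```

View pics/p1.png

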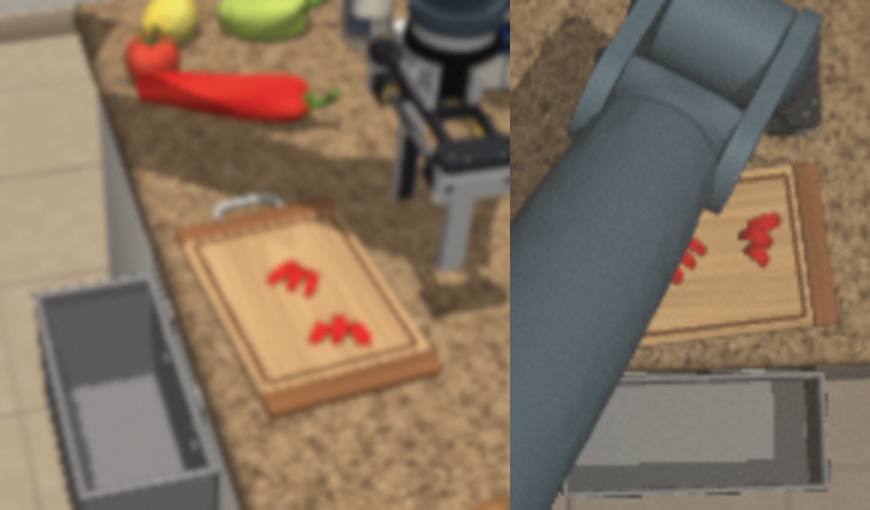

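The side view shows the open fingers behind the board, clear of it and still above the worktop. The pose is off by 7 mm and 1.3° after the fast descent, so I'll check whether it has settled.

Emit:
{"name": "apply_moves", "arguments": {"deltas": [{"tx":0,"ty":0,"tz":0,"rx":0,"ry":0,"rz":0,"jaw":1}]}}

```text
clock: 1.95
tool_pos: [0.6209, -0.2202, 0.0679]
tcp_rot: [3.14, 0.0, 0.005]
wrist_force: [0.3, 0.6, 0.6]
opening: 0.0938
gripper_force: 0.0
```

```bash
python3 - <<'E'
from bench import monitor
for k,v in monitor.sense().items(): print(k,v)
E
```

```text
clock 1.95
joint_pos [-5.12603822e-01  4.09227071e-01  1.61914180e+00  7.64444120e-05
  1.10969898e+00  1.05795126e+00]
qvel [ 0.00241647 -0.02420799 -0.01943238  0.00018395 -0.00355919 -0.00096839]
effort [ 7.98218488e-02 -4.24636960e+01 -2.64832270e+01  4.40721167e-02
 -7.85960845e-03 -1.16857045e-03]
tool_pos [ 0.62087609 -0.22018912  0.06793372]
tcp_rot [3.13991946e+00 3.25531641e-04 4.87499012e-03]
wrist_force [0.31567666 0.58145199 0.61682943]
wrist_torque [-0.01219698 -0.03573023 -0.01033614]
gripper_force 0.0
opening 0.09383828618820877
```

Emit:
{"name": "apply_moves", "arguments": {"deltas": [{"tx":0,"ty":0,"tz":0.018,"rx":0,"ry":0,"rz":0,"jaw":1},{"tx":0,"ty":0,"tz":0.035,"rx":0,"ry":0,"rz":0,"jaw":1},{"tx":0,"ty":0,"tz":0.048,"rx":0,"ry":0,"rz":0,"jaw":1},{"tx":0,"ty":0,"tz":0.056,"rx":0,"ry":0,"rz":0,"jaw":1},{"tx":0,"ty":0,"tz":0.059,"rx":0,"ry":0,"rz":0,"jaw":1}]}}

```text
clock: 2.37
tool_pos: [0.6196, -0.2195, 0.0065]
tcp_rot: [3.142, 0.0, 0.0]
wrist_force: [-0.5, -0.7, 0.7]
opening: 0.0939
gripper_force: 0.0
```

Emit:
{"name": "apply_moves", "arguments": {"deltas": [{"tx":-0.003,"ty":0,"tz":0,"rx":0,"ry":0,"rz":0,"jaw":1},{"tx":-0.006,"ty":0,"tz":0,"rx":0,"ry":0,"rz":0,"jaw":1},{"tx":-0.009,"ty":0,"tz":0,"rx":0,"ry":0,"rz":0,"jaw":1},{"tx":-0.012,"ty":0,"tz":0,"rx":0,"ry":0,"rz":0,"jaw":1},{"tx":-0.015,"ty":0,"tz":0,"rx":0,"ry":0,"rz":0,"jaw":1}]}}

```text
clock: 2.78
tool_pos: [0.6045, -0.2196, 0.0071]
tcp_rot: [3.141, 0.0, 0.001]
wrist_force: [-1.0, 0.5, -0.5]
opening: 0.0939
gripper_force: 0.0
```

Emit:
{"name": "apply_moves", "arguments": {"deltas": [{"tx":-0.004,"ty":0,"tz":0.001,"rx":0,"ry":0,"rz":0,"jaw":1},{"tx":-0.008,"ty":0,"tz":0.002,"rx":0,"ry":0,"rz":0,"jaw":1},{"tx":-0.012,"ty":0,"tz":0.002,"rx":0,"ry":0,"rz":0,"jaw":1},{"tx":-0.016,"ty":0,"tz":0.002,"rx":0,"ry":0,"rz":0,"jaw":1},{"tx":-0.02,"ty":0,"tz":0.002,"rx":0,"ry":0,"rz":0,"jaw":1}]}}

```text
clock: 3.2
tool_pos: [0.5846, -0.2197, 0.0048]
tcp_rot: [3.141, 0.001, 0.002]
wrist_force: [2.3, -0.6, 0.9]
opening: 0.0939
gripper_force: 1.1
```

Emit:
{"name": "apply_moves", "arguments": {"deltas": [{"tx":-0.004,"ty":0,"tz":0,"rx":0,"ry":0,"rz":0,"jaw":1},{"tx":-0.008,"ty":0,"tz":0,"rx":0,"ry":0,"rz":0,"jaw":1},{"tx":-0.012,"ty":0,"tz":0,"rx":0,"ry":0,"rz":0,"jaw":1},{"tx":-0.016,"ty":0,"tz":0,"rx":0,"ry":0,"rz":0,"jaw":1},{"tx":-0.02,"ty":0,"tz":0,"rx":0,"ry":0,"rz":0,"jaw":1}]}}

```text
clock: 3.62
tool_pos: [0.5644, -0.2193, 0.0047]
tcp_rot: [-3.142, 0.0, -0.001]
wrist_force: [3.4, -0.4, 0.3]
opening: 0.0939
gripper_force: 1.7
```

Emit:
{"name": "apply_moves", "arguments": {"deltas": [{"tx":-0.003,"ty":0,"tz":0,"rx":0,"ry":0,"rz":0,"jaw":1},{"tx":-0.006,"ty":0,"tz":0,"rx":0,"ry":0,"rz":0,"jaw":1},{"tx":-0.009,"ty":0,"tz":0,"rx":0,"ry":0,"rz":0,"jaw":1},{"tx":-0.012,"ty":0,"tz":0,"rx":0,"ry":0,"rz":0,"jaw":1},{"tx":-0.014,"ty":0,"tz":0,"rx":0,"ry":0,"rz":0,"jaw":1}]}}

```text
clock: 4.03
tool_pos: [0.5505, -0.2194, 0.0047]
tcp_rot: [3.141, 0.0, 0.001]
wrist_force: [3.4, -0.6, 1.8]
opening: 0.0938
gripper_force: 2.0
```

```bash
python3 - <<'E'
from h import *
s=eyes.capture("side");t=eyes.capture("top")
c=lambda a,f:cv2.resize(a,None,fx=f,fy=f,interpolation=cv2.INTER_CUBIC)
a=c(s[150:290,235:385],3.5);cv2.imwrite("pics/p2.png",a)
E
```

```text
(no output)
```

View pics/p2.png

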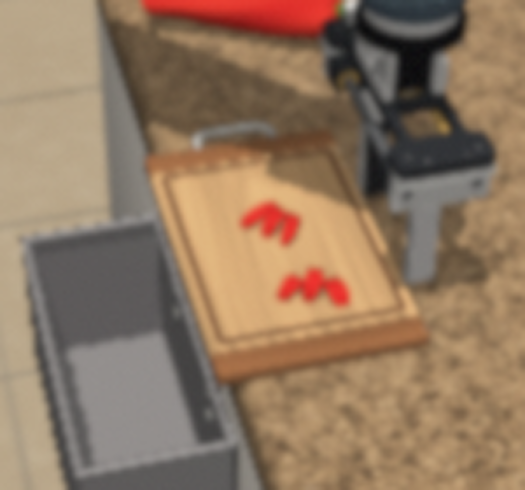

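The board has squared up against both fingers with both trimmings still on it. Its front top corners in the crop are about (150,160) and (219,365).

```bash
python3 - <<'E'
from h import *
p=np.array([(150,160),(219,365),(426,325),(330,137),(105,30),(268,488)])/3.5+[235,150]-.36
print(np.round(px2w("side",p,[.012]*4+[0]*2),4))
E
```

```text
[[ 0.3927 -0.0946  0.012 ]
 [ 0.3922 -0.318   0.012 ]
 [ 0.538  -0.3173  0.012 ]
 [ 0.5347 -0.1017  0.012 ]
 [ 0.3945  0.1049  0.    ]
 [ 0.3991 -0.4176  0.    ]]
```

Emit:
{"name": "apply_moves", "arguments": {"deltas": [{"tx":-0.003,"ty":0,"tz":0,"rx":0,"ry":0,"rz":0,"jaw":1},{"tx":-0.006,"ty":0,"tz":0,"rx":0,"ry":0,"rz":0,"jaw":1},{"tx":-0.009,"ty":0,"tz":0,"rx":0,"ry":0,"rz":0,"jaw":1},{"tx":-0.012,"ty":0,"tz":0,"rx":0,"ry":0,"rz":0,"jaw":1},{"tx":-0.015,"ty":0,"tz":0,"rx":0,"ry":0,"rz":0,"jaw":1}]}}

```text
clock: 4.55
tool_pos: [0.5354, -0.2195, 0.0046]
tcp_rot: [3.141, 0.0, 0.001]
wrist_force: [4.3, 0.1, 2.2]
opening: 0.0939
gripper_force: 2.2
```

Emit:
{"name": "apply_moves", "arguments": {"deltas": [{"tx":-0.002,"ty":0,"tz":0,"rx":0,"ry":0,"rz":0,"jaw":1},{"tx":-0.004,"ty":0,"tz":0,"rx":0,"ry":0,"rz":0,"jaw":1},{"tx":-0.0055,"ty":0,"tz":0,"rx":0,"ry":0,"rz":0,"jaw":1},{"tx":-0.0065,"ty":0,"tz":0,"rx":0,"ry":0,"rz":0,"jaw":1},{"tx":-0.007,"ty":0,"tz":0,"rx":0,"ry":0,"rz":0,"jaw":1}]}}

```text
clock: 4.97
tool_pos: [0.5285, -0.2195, 0.0046]
tcp_rot: [3.141, 0.0, 0.001]
wrist_force: [4.7, 0.0, 2.8]
opening: 0.0941
gripper_force: 2.3
```

Emit:
{"name": "apply_moves", "arguments": {"deltas": [{"tx":0.003,"ty":0,"tz":0,"rx":0,"ry":0,"rz":0,"jaw":1},{"tx":0.008,"ty":0,"tz":0,"rx":0,"ry":0,"rz":0,"jaw":1},{"tx":0.014,"ty":0,"tz":0,"rx":0,"ry":0,"rz":0,"jaw":0.5},{"tx":0.014,"ty":0,"tz":-0.03,"rx":0,"ry":0,"rz":0,"jaw":0},{"tx":0.014,"ty":0,"tz":-0.06,"rx":0,"ry":0,"rz":0,"jaw":-0.65}]}}

```text
clock: 5.38
tool_pos: [0.5404, -0.2179, 0.0621]
tcp_rot: [-3.138, -0.001, 0.011]
wrist_force: [-0.4, -0.5, -0.1]
opening: 0.0772
gripper_force: 0.0
```

```bash
python3 - <<'E'
from h import *
s=eyes.capture("side");t=eyes.capture("top");cv2.imwrite("pics/t3.png",t)
c=lambda a,f:cv2.resize(a,None,fx=f,fy=f,interpolation=cv2.INTER_CUBIC)
a=c(s[160:290,235:375],5)[:600];cv2.imwrite("pics/p3.png",a)
E
```

```text
(no output)
```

View pics/p3.png

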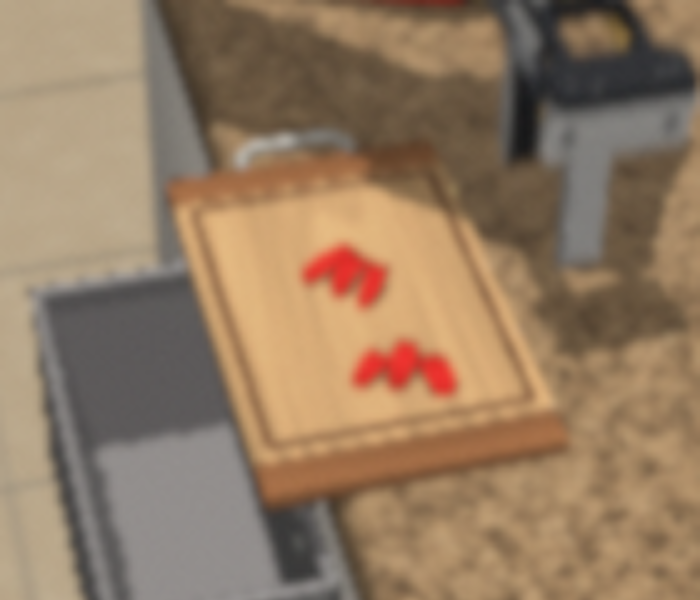

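The board now overhangs evenly, the fingers are clear of it, and the trimmings sit at crop (345,272) and (405,368). The front top corners are at about (170,185) and (266,490).

```bash
python3 - <<'E'
from h import *
p=np.array([(170,185),(266,490),(566,428),(432,145),(211,155),(352,585),(345,272),(405,368),(305,275),(385,280),(355,378),(455,385)])/5+[235,160]-.4
print(np.round(px2w("side",p,[.012]*4+[0]*2+[.02]*6),4)[:,:2])
E
```

```text
[[ 0.3686 -0.0939]
 [ 0.3685 -0.3238]
 [ 0.5152 -0.3207]
 [ 0.5139 -0.0955]
 [ 0.3978 -0.0591]
 [ 0.395  -0.3794]
 [ 0.4394 -0.1943]
 [ 0.4499 -0.2696]
 [ 0.4192 -0.1915]
 [ 0.4574 -0.2053]
 [ 0.4248 -0.2703]
 [ 0.4699 -0.287 ]]
```

Emit:
{"name": "apply_moves", "arguments": {"deltas": [{"tx":-0.009,"ty":-0.005,"tz":0,"rx":0,"ry":0,"rz":0,"jaw":-0.65},{"tx":-0.018,"ty":-0.01,"tz":0,"rx":0,"ry":0,"rz":0,"jaw":-0.65},{"tx":-0.027,"ty":-0.015,"tz":0,"rx":0,"ry":0,"rz":0,"jaw":-0.65},{"tx":-0.036,"ty":-0.02,"tz":0,"rx":0,"ry":0,"rz":0,"jaw":-0.65},{"tx":-0.042,"ty":-0.0225,"tz":0,"rx":0,"ry":0,"rz":0,"jaw":-0.65}]}}

```text
clock: 5.9
tool_pos: [0.4989, -0.1958, 0.063]
tcp_rot: [-3.14, -0.001, 0.005]
wrist_force: [-0.7, 0.0, 0.1]
opening: 0.036
gripper_force: 0.0
```

Emit:
{"name": "apply_moves", "arguments": {"deltas": [{"tx":0,"ty":0,"tz":0.004,"rx":0,"ry":0,"rz":0,"jaw":-0.65},{"tx":0,"ty":0,"tz":0.01,"rx":0,"ry":0,"rz":0,"jaw":-0.65},{"tx":0,"ty":0,"tz":0.018,"rx":0,"ry":0,"rz":0,"jaw":-0.65},{"tx":0,"ty":0,"tz":0.026,"rx":0,"ry":0,"rz":0,"jaw":-0.65},{"tx":0,"ty":0,"tz":0.03,"rx":0,"ry":0,"rz":0,"jaw":-0.65}]}}

```text
clock: 6.32
tool_pos: [0.4998, -0.1965, 0.0326]
tcp_rot: [-3.14, -0.0, 0.003]
wrist_force: [0.4, 0.8, -0.1]
opening: 0.0162
gripper_force: 0.0
```

Emit:
{"name": "apply_moves", "arguments": {"deltas": [{"tx":0,"ty":0,"tz":0.006,"rx":0,"ry":0,"rz":0,"jaw":-0.65},{"tx":0,"ty":0,"tz":0.011,"rx":0,"ry":0,"rz":0,"jaw":-0.65},{"tx":0,"ty":0,"tz":0.014,"rx":0,"ry":0,"rz":0,"jaw":-0.65},{"tx":0,"ty":0,"tz":0.016,"rx":0,"ry":0,"rz":0,"jaw":-0.65},{"tx":0,"ty":0,"tz":0.017,"rx":0,"ry":0,"rz":0,"jaw":-0.65}]}}

```text
clock: 6.73
tool_pos: [0.5005, -0.1969, 0.0172]
tcp_rot: [-3.141, -0.001, 0.0]
wrist_force: [-0.1, -0.0, 0.1]
opening: 0.0168
gripper_force: 0.0
```

Emit:
{"name": "apply_moves", "arguments": {"deltas": [{"tx":-0.007,"ty":0,"tz":0,"rx":0,"ry":0,"rz":0,"jaw":-0.65},{"tx":-0.014,"ty":0,"tz":0,"rx":0,"ry":0,"rz":0,"jaw":-0.65},{"tx":-0.021,"ty":0,"tz":0,"rx":0,"ry":0,"rz":0,"jaw":-0.65},{"tx":-0.028,"ty":0,"tz":0,"rx":0,"ry":0,"rz":0,"jaw":-0.65},{"tx":-0.035,"ty":0,"tz":0,"rx":0,"ry":0,"rz":0,"jaw":-0.65}]}}

```text
clock: 7.15
tool_pos: [0.4646, -0.1969, 0.0176]
tcp_rot: [3.141, 0.0, 0.0]
wrist_force: [-0.3, 0.3, -0.7]
opening: 0.0162
gripper_force: 0.0
```

Emit:
{"name": "apply_moves", "arguments": {"deltas": [{"tx":-0.007,"ty":0,"tz":0,"rx":0,"ry":0,"rz":0,"jaw":-0.65},{"tx":-0.014,"ty":0,"tz":0,"rx":0,"ry":0,"rz":0,"jaw":-0.65},{"tx":-0.021,"ty":0,"tz":0,"rx":0,"ry":0,"rz":0,"jaw":-0.65},{"tx":-0.028,"ty":0,"tz":0,"rx":0,"ry":0,"rz":0,"jaw":-0.65},{"tx":-0.035,"ty":0,"tz":0,"rx":0,"ry":0,"rz":0,"jaw":-0.65}]}}

```text
clock: 7.57
tool_pos: [0.4298, -0.197, 0.0175]
tcp_rot: [3.141, 0.0, 0.0]
wrist_force: [-0.5, 0.3, 0.6]
opening: 0.0162
gripper_force: 0.1
```

```bash
python3 - <<'E'
from h import *
s=eyes.capture("side")
c=lambda a,f:cv2.resize(a,None,fx=f,fy=f,interpolation=cv2.INTER_CUBIC)
a=c(s[160:300,235:375],4);cv2.imwrite("pics/p4.png",a)
E
```

```text
(no output)
```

View pics/p4.png

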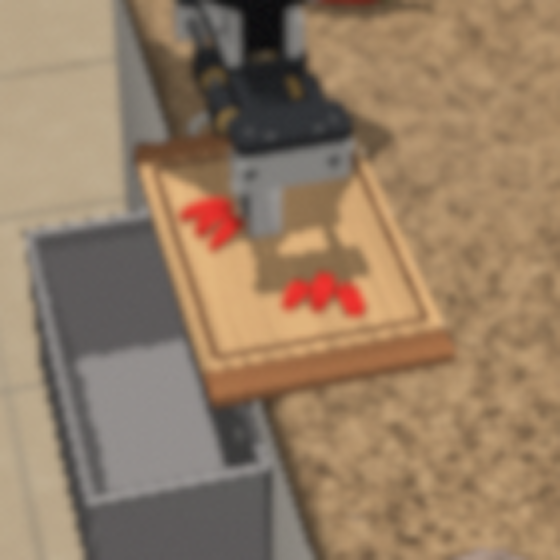

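The left trimming at (212,222) is moving forward ahead of the fingertips, and the board has stayed put.

Emit:
{"name": "apply_moves", "arguments": {"deltas": [{"tx":-0.006,"ty":0,"tz":0.001,"rx":0,"ry":0,"rz":0,"jaw":-0.65},{"tx":-0.012,"ty":0,"tz":0.001,"rx":0,"ry":0,"rz":0,"jaw":-0.65},{"tx":-0.018,"ty":0,"tz":0.001,"rx":0,"ry":0,"rz":0,"jaw":-0.65},{"tx":-0.024,"ty":0,"tz":0.001,"rx":0,"ry":0,"rz":0,"jaw":-0.65},{"tx":-0.03,"ty":0,"tz":0.001,"rx":0,"ry":0,"rz":0,"jaw":-0.65}]}}

```text
clock: 8.03
tool_pos: [0.3999, -0.1969, 0.0164]
tcp_rot: [-3.142, -0.001, 0.0]
wrist_force: [0.5, -0.4, -0.5]
opening: 0.0163
gripper_force: 0.1
```

Emit:
{"name": "apply_moves", "arguments": {"deltas": [{"tx":-0.007,"ty":0,"tz":0,"rx":0,"ry":0,"rz":0,"jaw":-0.65},{"tx":-0.014,"ty":0,"tz":0,"rx":0,"ry":0,"rz":0,"jaw":-0.65},{"tx":-0.021,"ty":0,"tz":0,"rx":0,"ry":0,"rz":0,"jaw":-0.65},{"tx":-0.028,"ty":0,"tz":0,"rx":0,"ry":0,"rz":0,"jaw":-0.65},{"tx":-0.036,"ty":0,"tz":0,"rx":0,"ry":0,"rz":0,"jaw":-0.65}]}}

```text
clock: 8.45
tool_pos: [0.3638, -0.1969, 0.0164]
tcp_rot: [-3.142, -0.001, 0.0]
wrist_force: [0.1, -0.3, -0.5]
opening: 0.0163
gripper_force: 0.0
```

Emit:
{"name": "apply_moves", "arguments": {"deltas": [{"tx":-0.003,"ty":0,"tz":0,"rx":0,"ry":0,"rz":0,"jaw":-0.65},{"tx":-0.003,"ty":0,"tz":-0.01,"rx":0,"ry":0,"rz":0,"jaw":-0.65},{"tx":0.01,"ty":0,"tz":-0.03,"rx":0,"ry":0,"rz":0,"jaw":-0.65},{"tx":0.035,"ty":0,"tz":-0.05,"rx":0,"ry":0,"rz":0,"jaw":-0.65},{"tx":0.065,"ty":0.02,"tz":-0.05,"rx":0,"ry":0,"rz":0,"jaw":-0.65}]}}

```text
clock: 8.87
tool_pos: [0.4312, -0.2166, 0.0698]
tcp_rot: [3.139, 0.002, 0.006]
wrist_force: [-0.9, -0.7, -0.1]
opening: 0.0165
gripper_force: 0.0
```

```bash
python3 - <<'E'
from h import *
s=eyes.capture("side")
c=lambda a,f:cv2.resize(a,None,fx=f,fy=f,interpolation=cv2.INTER_CUBIC)
a=c(s[160:310,235:375],4);cv2.imwrite("pics/p5.png",a)
E
```

```text
(no output)
```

View pics/p5.png

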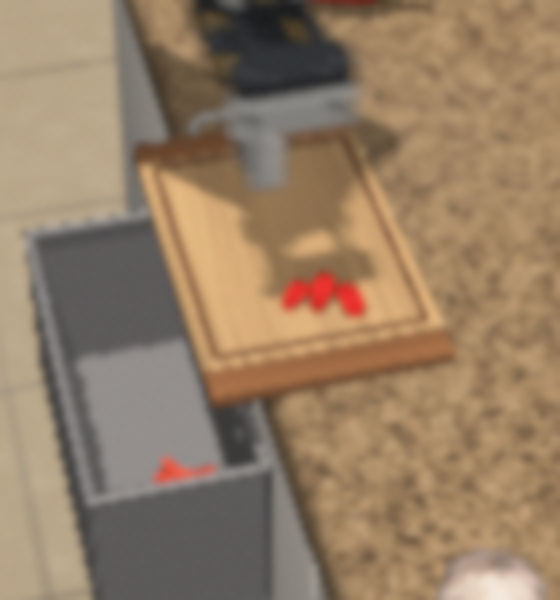

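The first trimming is in the caddy at (185,470), and the second is still on the board at (323,292). I'll do the second one the same way.

Emit:
{"name": "apply_moves", "arguments": {"deltas": [{"tx":0.015,"ty":0.012,"tz":0,"rx":0,"ry":0,"rz":0,"jaw":-0.65},{"tx":0.032,"ty":0.025,"tz":0,"rx":0,"ry":0,"rz":0,"jaw":-0.65},{"tx":0.05,"ty":0.038,"tz":0,"rx":0,"ry":0,"rz":0,"jaw":-0.65},{"tx":0.066,"ty":0.05,"tz":0,"rx":0,"ry":0,"rz":0,"jaw":-0.65},{"tx":0.076,"ty":0.058,"tz":0,"rx":0,"ry":0,"rz":0,"jaw":-0.65}]}}

```text
clock: 9.33
tool_pos: [0.5067, -0.2761, 0.0664]
tcp_rot: [3.141, 0.0, 0.001]
wrist_force: [-1.1, -0.2, 0.8]
opening: 0.0164
gripper_force: 0.0
```

Emit:
{"name": "apply_moves", "arguments": {"deltas": [{"tx":0,"ty":0,"tz":0.004,"rx":0,"ry":0,"rz":0,"jaw":-0.65},{"tx":0,"ty":0,"tz":0.012,"rx":0,"ry":0,"rz":0,"jaw":-0.65},{"tx":0,"ty":0,"tz":0.022,"rx":0,"ry":0,"rz":0,"jaw":-0.65},{"tx":0,"ty":0,"tz":0.03,"rx":0,"ry":0,"rz":0,"jaw":-0.65},{"tx":0,"ty":0,"tz":0.034,"rx":0,"ry":0,"rz":0,"jaw":-0.65}]}}

```text
clock: 9.75
tool_pos: [0.5037, -0.2734, 0.0302]
tcp_rot: [-3.139, -0.001, 0.005]
wrist_force: [-0.4, -0.0, -0.1]
opening: 0.0162
gripper_force: 0.0
```

Emit:
{"name": "apply_moves", "arguments": {"deltas": [{"tx":0,"ty":0,"tz":0.006,"rx":0,"ry":0,"rz":0,"jaw":-0.65},{"tx":0,"ty":0,"tz":0.011,"rx":0,"ry":0,"rz":0,"jaw":-0.65},{"tx":0,"ty":0,"tz":0.014,"rx":0,"ry":0,"rz":0,"jaw":-0.65},{"tx":0,"ty":0,"tz":0.015,"rx":0,"ry":0,"rz":0,"jaw":-0.65},{"tx":0,"ty":0,"tz":0.016,"rx":0,"ry":0,"rz":0,"jaw":-0.65}]}}

```text
clock: 10.17
tool_pos: [0.5056, -0.2749, 0.0164]
tcp_rot: [3.141, 0.001, 0.0]
wrist_force: [-0.1, -0.3, -0.3]
opening: 0.0167
gripper_force: 0.0
```

Emit:
{"name": "apply_moves", "arguments": {"deltas": [{"tx":-0.007,"ty":0,"tz":0,"rx":0,"ry":0,"rz":0,"jaw":-0.65},{"tx":-0.014,"ty":0,"tz":0,"rx":0,"ry":0,"rz":0,"jaw":-0.65},{"tx":-0.021,"ty":0,"tz":0,"rx":0,"ry":0,"rz":0,"jaw":-0.65},{"tx":-0.028,"ty":0,"tz":0,"rx":0,"ry":0,"rz":0,"jaw":-0.65},{"tx":-0.035,"ty":0,"tz":0,"rx":0,"ry":0,"rz":0,"jaw":-0.65}]}}

```text
clock: 10.58
tool_pos: [0.4697, -0.2749, 0.0166]
tcp_rot: [3.141, 0.0, 0.0]
wrist_force: [0.7, -1.1, 0.1]
opening: 0.0163
gripper_force: 0.1
```

Emit:
{"name": "apply_moves", "arguments": {"deltas": [{"tx":-0.007,"ty":0,"tz":0,"rx":0,"ry":0,"rz":0,"jaw":-0.65},{"tx":-0.014,"ty":0,"tz":0,"rx":0,"ry":0,"rz":0,"jaw":-0.65},{"tx":-0.021,"ty":0,"tz":0,"rx":0,"ry":0,"rz":0,"jaw":-0.65},{"tx":-0.028,"ty":0,"tz":0,"rx":0,"ry":0,"rz":0,"jaw":-0.65},{"tx":-0.035,"ty":0,"tz":0,"rx":0,"ry":0,"rz":0,"jaw":-0.65}]}}

```text
clock: 11.0
tool_pos: [0.4348, -0.2749, 0.0165]
tcp_rot: [3.142, 0.0, 0.0]
wrist_force: [1.2, -0.0, 1.1]
opening: 0.0165
gripper_force: 0.1
```

```bash
python3 - <<'E'
from h import *
s=eyes.capture("side")
c=lambda a,f:cv2.resize(a,None,fx=f,fy=f,interpolation=cv2.INTER_CUBIC)
a=c(s[160:310,235:375],4);cv2.imwrite("pics/p6.png",a)
E
```

```text
(no output)
```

View pics/p6.png

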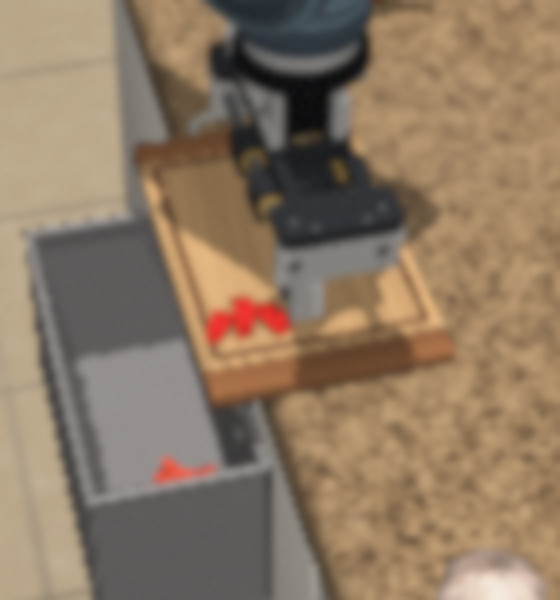

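The second trimming is ahead of the fingers at (247,318), close to the front edge, and the board hasn't moved. I'll finish the sweep.

Emit:
{"name": "apply_moves", "arguments": {"deltas": [{"tx":-0.006,"ty":0,"tz":0,"rx":0,"ry":0,"rz":0,"jaw":-0.65},{"tx":-0.012,"ty":0,"tz":0,"rx":0,"ry":0,"rz":0,"jaw":-0.65},{"tx":-0.018,"ty":0,"tz":0,"rx":0,"ry":0,"rz":0,"jaw":-0.65},{"tx":-0.024,"ty":0,"tz":0,"rx":0,"ry":0,"rz":0,"jaw":-0.65},{"tx":-0.03,"ty":0,"tz":0,"rx":0,"ry":0,"rz":0,"jaw":-0.65}]}}

```text
clock: 11.47
tool_pos: [0.4049, -0.2749, 0.0165]
tcp_rot: [3.142, 0.001, -0.0]
wrist_force: [0.6, 0.0, -1.6]
opening: 0.0167
gripper_force: 0.1
```

Emit:
{"name": "apply_moves", "arguments": {"deltas": [{"tx":-0.007,"ty":0,"tz":0,"rx":0,"ry":0,"rz":0,"jaw":-0.65},{"tx":-0.014,"ty":0,"tz":0,"rx":0,"ry":0,"rz":0,"jaw":-0.65},{"tx":-0.022,"ty":0,"tz":0,"rx":0,"ry":0,"rz":0,"jaw":-0.65},{"tx":-0.03,"ty":0,"tz":0,"rx":0,"ry":0,"rz":0,"jaw":-0.65},{"tx":-0.042,"ty":0,"tz":0,"rx":0,"ry":0,"rz":0,"jaw":-0.65}]}}

```text
clock: 11.88
tool_pos: [0.3629, -0.275, 0.0165]
tcp_rot: [3.141, 0.001, 0.0]
wrist_force: [-0.1, -0.6, -0.4]
opening: 0.0162
gripper_force: 0.0
```

Emit:
{"name": "apply_moves", "arguments": {"deltas": [{"tx":0,"ty":0,"tz":-0.005,"rx":0,"ry":0,"rz":0,"jaw":-0.65},{"tx":0,"ty":0,"tz":-0.02,"rx":0,"ry":0,"rz":0,"jaw":-0.65},{"tx":0.01,"ty":0,"tz":-0.05,"rx":0,"ry":0,"rz":0,"jaw":-0.65},{"tx":0.03,"ty":0,"tz":-0.08,"rx":0,"ry":0,"rz":0,"jaw":-0.65},{"tx":0.06,"ty":0.0,"tz":-0.1,"rx":0,"ry":0,"rz":0,"jaw":-0.65}]}}

```text
clock: 12.3
tool_pos: [0.4237, -0.2757, 0.1195]
tcp_rot: [3.139, -0.003, 0.003]
wrist_force: [0.5, -1.4, 0.7]
opening: 0.0162
gripper_force: 0.0
```

Emit:
{"name": "apply_moves", "arguments": {"deltas": [{"tx":0.02,"ty":0,"tz":-0.01,"rx":0,"ry":0,"rz":0,"jaw":-0.65},{"tx":0.04,"ty":0,"tz":-0.02,"rx":0,"ry":0,"rz":0,"jaw":-0.65},{"tx":0.05,"ty":0,"tz":-0.02,"rx":0,"ry":0,"rz":0,"jaw":-0.65},{"tx":0.05,"ty":0,"tz":-0.02,"rx":0,"ry":0,"rz":0,"jaw":-0.65},{"tx":0.05,"ty":0.0,"tz":-0.02,"rx":0,"ry":0,"rz":0,"jaw":-0.65}]}}

```text
clock: 12.72
tool_pos: [0.4727, -0.2744, 0.1355]
tcp_rot: [-3.14, -0.001, 0.003]
wrist_force: [-0.2, 0.1, -0.6]
opening: 0.0166
gripper_force: 0.0
```

```bash
python3 - <<'E'
from h import *
s=eyes.capture("side");t=eyes.capture("top")
c=lambda a,f:cv2.resize(a,None,fx=f,fy=f,interpolation=cv2.INTER_CUBIC)
a=c(s[160:310,235:375],4);b=c(t[200:285,290:395],2.2);b=cv2.copyMakeBorder(b,0,600-b.shape[0],0,0,0)
cv2.imwrite("pics/p7.png",np.hstack([a,b]))
E
```

```text
(no output)
```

View pics/p7.png

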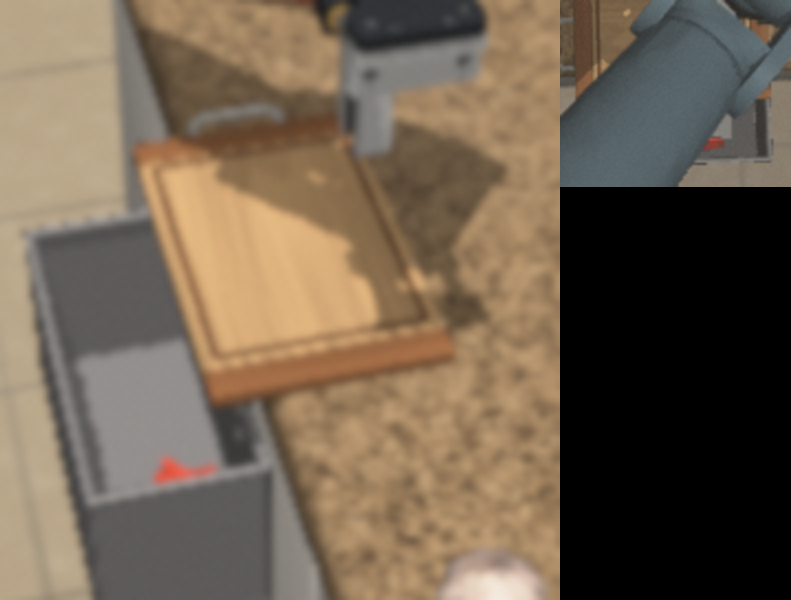

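The board is still overhanging in the same place and is empty. The first trimming shows in the side view at (185,470), and the second shows in the top view at about (360,265), inside the caddy near its right end. The gripper is clear, so I'll hand in.

```bash
python3 -c "
from h import px2w
print(px2w('top',[(360,265)],[-.17]))
from bench import close_job; print(close_job())"
```

```text
[[ 0.31498715 -0.27695922 -0.17      ]]
the job is handed in; nothing more can be done
None
```

I squared the board up and pushed it out to overhang the worktop edge by about 3 cm, swept both trimmings into the caddy, and handed the job in at about 13 s; the hand-in returned no verdict.

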